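Unstack the fruit jars into their coding nests

ROBOT

A 7-joint arm with a two-finger parallel gripper is mounted at the origin on the work surface. World frame = base frame: x ahead of the robot, y to its left, z up, the work surface at z = 0. Lengths are in m, angles in rad, forces in N, time in s.
With the tool pointing down it reaches from about 0.425 to 0.95 m from the base axis. Payload 4.7 kg.
Tool frame: the origin (TCP) lies on the centre line of the jaws, within the pads' length; the fingertips stand robot.nose_length ahead of it and the grasp point (between the pads) lies 8 mm behind it (robot.nose_length is the distance from the TCP to the fingertips, in m); z points along the fingers, y is the line along which they close (so a half turn about z gives the same grasp; the last joint's range is limited). The gripper opens to 85 mm and grips with 20 to 120 N. Pads are 22 mm wide; open, the fingers measure 114 mm over their backs; the gripper's body (76 mm by 85 mm) begins 54 mm behind the grasp point. The pads swing forward as they close: fully open they stand 13 mm farther back than shut.
Start: joints at [1.093, 0.469, -0.049, 1.532, 0.024, 1.141, -0.082], TCP at [0.293, -0.608, 0.242] pointing down, gripper open.
Joint ranges: [-2.59, 2.59], [-0.33, 1.99], [-1.39, 1.29], [0.1, 2.45], [-1.04, 4.18], [0.21, 1.99], [-2.66, 2.66]. Speed limits (rad/s): [2.57, 2.57, 3.14, 3.14, 3.14, 3.14, 3.14].

INTERFACE

Orientations are given as [roll, pitch, yaw] about the fixed x, y, z axes, in that order (R = Rz(yaw) Ry(pitch) Rx(roll)).
In Python, from plant import robot gives the robot as it stands. Calls block until the motion is done:
- robot.goto(position, orientation): joint-space move of the TCP to a pose.
- robot.move_straight(position, vel=0.15, attitude=None, contact_N=None): straight line of the TCP; attitude=None keeps the orientation; vel is the mean speed in m/s. With contact_N (N) it stops when the force on the tool has changed by that much, and returns True; else False.
- robot.move_joints(angles): joint-space move.
- robot.grip(opening, strength=None): opening from 0.0 (shut) to 1.0 (fully open); strength is the grip in N (None keeps the last); returns when the fingers have stopped.
- robot.sleep(seconds).
- robot.inverse_kinematics(position, orientation): joint angles nearest the present ones, or None.
- robot.sense(): the state.
- robot.grab_frame(name): name is "scene" or "top" or "wrist"; returns a dict with "image" (384x512x3 uint8, red, green, blue), "range_z" (384x512 float32, m along the optical axis (not along the pixel's ray), 0 where there is no reading), "fx", "fy", "cx", "cy" (pixels), "R" (3x3) and "t" (3): a world point X has camera coordinates R X + t. Camera axes: x right, y down, z forward; pixel columns grow to the right and rows downward; lengths in m; the calibration is good to about 2 mm. A picture is of the moment at which its call begins.
A pose or a line that the arm cannot do raises robot.IKError and nothing moves.
- robot.close_job(): hands the job in; it is judged then, once.
The state is a dict: "t": time; "joint_pos": joint angles; "joint_velocities": joint speeds; "effort": joint torques, N m; "tcp_pos": TCP position; "tcp_rot": TCP orientation; "wrist_force": force on the tool from outside, world axes, zero at the start; "torque": the same for the moment, N m; "opening": opening from 0.0 (shut) to 1.0 (fully open); "gripper_force": force on a finger pad.
Only numpy, scipy, OpenCV 4.12 (cv2) and the standard library are available. Lean on these libraries where they do the work, as an engineer would, in place of code of your own. Each camera call takes 0.05 s, during which the arm holds its last target. There are 200 camera calls.

TASK

Take the stack of four sealed fruit jars apart and stand each jar upright in the white nest made for its shape and size: the small round, the square, the six-sided and the big round one. Set the jars down rather than dropping them, do not tip any over, and leave the empty glass and the steel mug where they stand.

Things in the scene. Friction and masses are not known exactly. Their poses are not given: they have to be found in the camera images.
- small_jar: smallest jar, on top of the stack at the start: red fruit, round body 28 mm in diameter up to 32 mm height, then 3 mm neck and 11 mm gold lid (lid 24 mm across); 46 mm tall in all, about 50 g; origin at the centre of its underside, z up
- square_jar: square jar, third from the bottom of the stack: red fruit, body 38 x 38 mm, sides along its x and y axes, up to 34 mm height, then 3 mm neck and 11 mm gold lid (round, 32 mm across, shows all round the small jar); 48 mm tall in all, about 100 g; origin at the centre of its underside, z up
- hex_jar: six-sided jar, second from the bottom of the stack: red fruit, hexagonal body 54 mm across flats (62 mm over corners), flat faces at its +x, -x and every 60 degrees, up to 36 mm height, then 3 mm neck and 11 mm gold lid (round, 47 mm across); 50 mm tall in all, about 170 g; origin at the centre of its underside, z up
- big_jar: big round jar, bottom of the stack, standing on the bench: red fruit, round body 68 mm in diameter up to 38 mm height, then 3 mm neck and 11 mm gold lid (lid 62 mm across); 52 mm tall in all, about 260 g; origin at the centre of its underside, z up. The jars simply rest on one another, about centred, turned anyhow (196 mm in all)
- big_nest: nest of the big round jar: fixed shallow white plastic cup with a round well 84 mm across (outside 94 mm), rim 12 mm above the bench, well floor 6 mm above the bench; origin at the centre of its underside, z up
- hex_nest: nest of the six-sided jar: fixed shallow white plastic cup with a hexagonal well 70 mm across flats (outside 78 mm), flats at its +x, -x and every 60 degrees; rim 12 mm, well floor 6 mm above the bench; origin at the centre of its underside, z up
- square_nest: nest of the square jar: fixed shallow white plastic cup with a square well 54 x 54 mm (outside 64 mm), sides along its x and y axes; rim 12 mm, well floor 6 mm above the bench; origin at the centre of its underside, z up
- small_nest: nest of the smallest jar: fixed shallow white plastic cup with a round well 44 mm across (outside 54 mm), rim 12 mm, well floor 6 mm above the bench; origin at the centre of its underside, z up
- empty_jar: bystander: empty open clear glass, 64 mm across, 70 mm tall, loose, stands among the nests; origin at the centre of its underside, z up
- steel_mug: bystander: empty steel mug, 66 mm across, 65 mm tall, handle at its +y side, loose, stands among the nests; origin at the centre of its underside, z up. An unlisted fixed pile of two gold lids (62 mm across, 22 mm high) also lies among these things, over 100 mm from each; kitchen equipment stands beyond x = 0.77 or |y| = 0.48
There are look-alikes about, which are no part of the job. Leave any green or turquoise look-alike of the big_jar alone.

How it is judged:
By the outcome, as a careful person would: the job done as asked, in the order asked, and still so for the second after the job is handed in, with the robot touching nothing.
It also fails if it takes over 102 s, if anything falls off the work surface, if the arm or the gripper's body presses on something with over 40 N, if the wrist force passes 120 N, or if a joint passes its speed limit or range.

## Working session

There is one attempt and no reset: what is moved stays moved. The work goes in short steps, each a Python script; the robot and the scene stay as the last script left them, time stands still between calls to the robot, and variables do not carry over. Pictures are saved under pics/ and viewed, at most 14 in all, crops included, and the job is handed in when it is done.

```bash
ls; mkdir -p pics
python3 - <<'E'
from plant import robot
import numpy as np,cv2
print(robot.nose_length, robot.sense())
for n in ["scene","top"]:
    f=robot.grab_frame(n); cv2.imwrite(f"pics/{n}0.png",cv2.cvtColor(f["image"],cv2.COLOR_RGB2BGR)); np.savez(f"{n}0.npz",**f)
    print(n,f["fx"],f["R"],f["t"])
E
```

```text
pics
0.011 {'t': 0.0, 'joint_pos': array([ 1.0930964 ,  0.46947429, -0.04861494,  1.53370765,  0.02410125,
        1.14100124, -0.08227889]), 'joint_velocities': array([ 6.33752284e-04, -1.83145068e-03, -4.61945651e-05, -1.13379352e-04,
       -1.03215158e-03,  3.92394114e-04,  1.47000232e-03]), 'effort': array([-3.32686795e-04, -5.10318875e+01, -4.69756708e-02, -2.37720859e+01,
        1.06036628e-02,  7.58652255e-03,  5.72750722e-06]), 'tcp_pos': array([ 0.29264454, -0.60762899,  0.24123351]), 'tcp_rot': array([-3.13958900e+00,  6.62755213e-05,  4.48871404e-01]), 'wrist_force': array([ 1.1878282 , -0.74387307, -0.43395546]), 'torque': array([ 0.01280656, -0.00742678,  0.03956685]), 'gripper_force': 0.0, 'opening': 1.0016080950808224}
scene 449.1319232426547 [[-0.58462724  0.810937    0.02433463]
 [ 0.44245617  0.34383347 -0.82825786]
 [-0.68003201 -0.4734551  -0.55981849]] [ 0.28510857 -0.13417803  1.4442862 ]
top 493.7778582308188 [[ 0.00286788 -0.99991984 -0.01233263]
 [-0.99303837 -0.00139545 -0.11778307]
 [ 0.11775641  0.01258456 -0.99296277]] [0.00682811 0.51260173 1.20483457]
```

View pics/scene0.png

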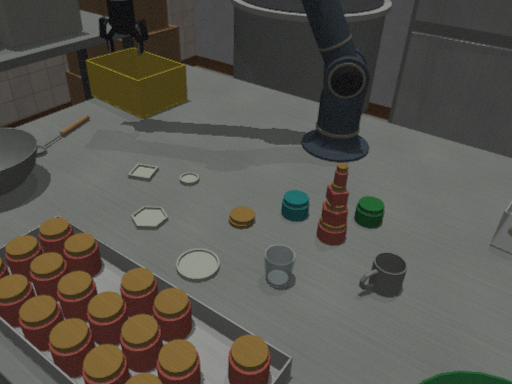

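View pics/top0.png

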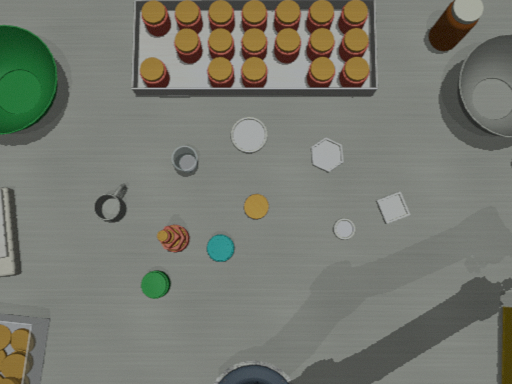

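Stack at about (173,238) in the top view, with green and turquoise look-alikes beside it. Nests: big (249,135), hex (327,155), square (393,208), small (344,229). Glass is at (185,158) and mug at (110,208).

```bash
cat > vis.py <<'E'
import numpy as np,cv2
def cloud(f):
    d=f["range_z"];v,u=np.indices(d.shape)
    c=np.stack([(u-f["cx"])/f["fx"]*d,(v-f["cy"])/f["fy"]*d,d],-1)
    P=(c-f["t"])@f["R"]          # R^T (c-t)
    P[d==0]=np.nan
    return P
def atz(f,uv,z):
    uv=np.asarray(uv,float).reshape(-1,2)
    r=np.c_[(uv[:,0]-f["cx"])/f["fx"],(uv[:,1]-f["cy"])/f["fy"],np.ones(len(uv))]@f["R"]
    o=-f["R"].T@f["t"]
    return o+r*((z-o[2])/r[:,2])[:,None]
E
python3 - <<'E'
import numpy as np,cv2
from vis import *
F={n:dict(np.load(n+"0.npz")) for n in["top","scene"]}
f=F["top"];im=f["image"]
hsv=cv2.cvtColor(im,cv2.COLOR_RGB2HSV)
for n,(u,v) in dict(big=(249,135),hex=(327,155),square=(393,208),small=(344,229)).items():
    m=np.zeros(im.shape[:2],np.uint8);r=26
    sub=im[v-r:v+r,u-r:u+r].min(2); th,b=cv2.threshold(sub,0,255,cv2.THRESH_OTSU)
    m[v-r:v+r,u-r:u+r]=b
    cs,_=cv2.findContours(m,cv2.RETR_EXTERNAL,cv2.CHAIN_APPROX_NONE)
    c=max(cs,key=cv2.contourArea); p=atz(f,c[:,0,:],.012)[:,:2].astype(np.float32)
    (x,y),(w,h),a=cv2.minAreaRect(p*1000)
    o=cv2.minEnclosingCircle(p*1000)
    q=p*1000-[x,y]
    ext=[np.ptp(q@[np.cos(t),np.sin(t)]) for t in np.radians(range(0,180,3))]
    print(n,th,"rect",np.round([x,y,w,h,a],1),"circ",np.round([*o[0],o[1]],1),"minwidth dir",3*int(np.argmin(ext)),round(min(ext),1))
for n in F:
    P=cloud(F[n]);h=cv2.cvtColor(F[n]["image"],cv2.COLOR_RGB2HSV)
    c0=atz(F["top"],[[173,238]],.1)[0]
    near=np.hypot(P[...,0]-c0[0],P[...,1]-c0[1])<.06
    for lo,hi in[(.185,.205),(.141,.156),(.095,.106),(.047,.057)]:
        s=near&(P[...,2]>lo)&(P[...,2]<hi); Q=P[s]
        print(n,lo,len(Q),np.round(Q.mean(0)*1000,1),np.round(np.r_[Q.min(0),Q.max(0)]*1000))
f=F["top"]
print(np.round(atz(f,[[220,248],[155,285]],.052),3),np.round(atz(f,[[185,158],[110,208],[256,207]],.06),3))
def crop(n,u,v,r,k):
    return cv2.resize(F[n]["image"][v-r:v+r,u-r:u+r,::-1],(k,k),interpolation=cv2.INTER_CUBIC)
cv2.imwrite("pics/c1.png",np.hstack([crop("top",173,238,26,400),crop("scene",335,205,46,400)]))
E
```

```text
big 143.0 rect [685.3  15.   89.7  90.4   0. ] circ [685.   14.8  46.2] minwidth dir 0 89.7
hex 143.0 rect [ 632.8 -186.9   84.3   77.2    4. ] circ [ 633.1 -187.1   43.9] minwidth dir 153 77.3
square 143.0 rect [ 496.  -351.9   64.    63.8   20.6] circ [ 496.4 -351.8   42.3] minwidth dir 111 63.8
small 143.0 rect [ 4.418e+02 -2.273e+02  4.780e+01  4.800e+01  1.000e-01] circ [ 442.3 -226.8   25.9] minwidth dir 0 47.8
top 0.185 101 [415.6 196.8 196.6] [405. 186. 185. 427. 210. 202.]
top 0.141 49 [416.7 187.  148.8] [400. 173. 141. 434. 203. 155.]
top 0.095 38 [411.2 185.6 102.3] [395. 173.  95. 437. 214. 106.]
top 0.047 41 [412.  183.7  52.9] [386. 168.  47. 447. 212.  57.]
scene 0.185 95 [418.5 199.9 192.6] [403. 187. 185. 428. 210. 197.]
scene 0.141 92 [424.9 200.6 148.2] [407. 181. 141. 432. 213. 156.]
scene 0.095 99 [430.6 202.9 100.2] [411. 174.  95. 441. 221. 106.]
scene 0.047 124 [435.7 206.1  52. ] [404. 170.  47. 449. 230.  57.]
[[0.391 0.083 0.052]
 [0.302 0.239 0.052]] [[ 0.612  0.171  0.06 ]
 [ 0.488  0.352  0.06 ]
 [ 0.491 -0.005  0.06 ]]
```

View pics/c1.png

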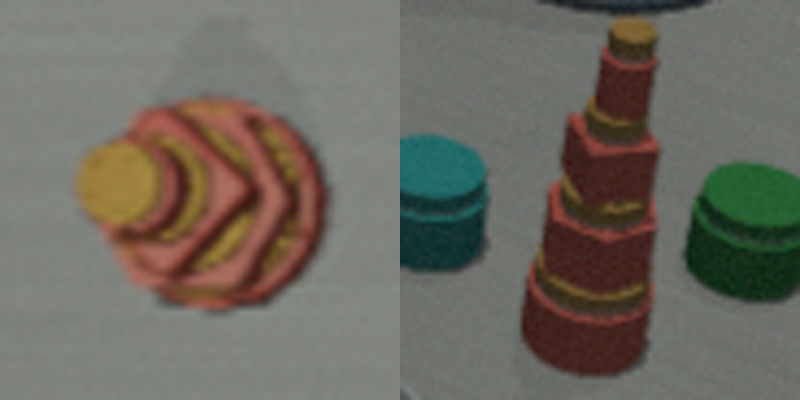

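The crops show the stack's layers offset by a few mm. The square jar's corner points toward image right, i.e. it is turned about 45°. Next I check IK, then touch the bench once to find the real fingertip height at part closure.

Run:
```python
from plant import robot
import numpy as np
pi=np.pi
for nm,p in dict(stack=(.416,.195),small=(.442,-.227),square=(.496,-.352),hex=(.633,-.187),big=(.685,.015)).items():
    for z in (.03,.17,.26):
        print(nm,z,[(d,None if (q:=robot.inverse_kinematics([*p,z],[pi,0,np.radians(d)])) is None else round(q[6],1)) for d in range(-90,90,30)])
robot.grip(0.36,40)
t0=robot.sense()["t"]
robot.goto([.5,-.12,.08],[pi,0,0]); s=robot.sense(); print(t0,s["t"],s["tcp_pos"],s["opening"])
print(robot.move_straight([.5,-.12,-.015],vel=.06,contact_N=4)); s=robot.sense(); print(s["t"],s["tcp_pos"],s["wrist_force"])
robot.move_straight([.5,-.12,.15],vel=.3); print(robot.sense()["t"])
```

```text
stack 0.03 [(-90, np.float64(1.7)), (-60, np.float64(2.2)), (-30, np.float64(-2.1)), (0, np.float64(-2.5)), (30, np.float64(-2.1)), (60, np.float64(-1.7))]
stack 0.17 [(-90, np.float64(2.1)), (-60, np.float64(-2.6)), (-30, np.float64(-2.4)), (0, np.float64(-2.4)), (30, np.float64(-1.9)), (60, np.float64(-1.5))]
stack 0.26 [(-90, np.float64(2.3)), (-60, None), (-30, np.float64(-2.5)), (0, np.float64(-2.3)), (30, np.float64(-1.8)), (60, np.float64(-1.3))]
small 0.03 [(-90, np.float64(-2.6)), (-60, np.float64(-2.1)), (-30, np.float64(-1.7)), (0, np.float64(-1.3)), (30, np.float64(-0.8)), (60, np.float64(-0.4))]
small 0.17 [(-90, np.float64(-2.2)), (-60, np.float64(-2.2)), (-30, np.float64(-1.7)), (0, np.float64(-1.2)), (30, np.float64(-0.7)), (60, np.float64(-0.3))]
small 0.26 [(-90, np.float64(-2.4)), (-60, np.float64(-2.2)), (-30, np.float64(-1.7)), (0, np.float64(-1.2)), (30, np.float64(-0.7)), (60, np.float64(-0.2))]
square 0.03 [(-90, np.float64(-2.4)), (-60, np.float64(-1.9)), (-30, np.float64(-1.5)), (0, np.float64(-1.0)), (30, np.float64(-0.6)), (60, np.float64(-0.1))]
square 0.
[... 708 characters left out ...]
, np.float64(-1.4)), (30, np.float64(-0.9)), (60, np.float64(-0.4))]
big 0.03 [(-90, np.float64(-2.4)), (-60, np.float64(-2.7)), (-30, np.float64(-2.2)), (0, np.float64(-1.8)), (30, np.float64(-1.4)), (60, np.float64(-0.9))]
big 0.17 [(-90, np.float64(-2.6)), (-60, np.float64(-2.1)), (-30, np.float64(-2.3)), (0, np.float64(-1.8)), (30, np.float64(-1.3)), (60, np.float64(-0.9))]
big 0.26 [(-90, np.float64(2.5)), (-60, np.float64(-2.2)), (-30, np.float64(-2.3)), (0, np.float64(-1.8)), (30, np.float64(-1.3)), (60, np.float64(-0.8))]
0.6667 2.6667 [ 0.50029826 -0.12109419  0.08023673] 0.3575057075173112
True
3.7583 [ 0.49984598 -0.11988876  0.01052281] [-1.78494132  0.48745204  9.274929  ]
4.375
```

```bash
cat > mv.py <<'E'
from plant import robot
import numpy as np,cv2
from vis import *
pi=np.pi; OFF=.020
def above(x,y,z,yaw): robot.goto([x,y,z],[pi,0,yaw])
def look(tag):
    f=robot.grab_frame("wrist"); np.savez(tag+".npz",**f)
    cv2.imwrite(f"pics/{tag}.png",cv2.cvtColor(f["image"],cv2.COLOR_RGB2BGR)); return f
def pick(x,y,base,op,width,N):
    robot.grip(op); z=base+OFF
    robot.move_straight([x,y,z],vel=.15)
    robot.grip(max(0,width/.085-.15),N)
    s=robot.sense(); print("grip",round(s["t"],1),"w",round(s["opening"]*85,1),s["gripper_force"])
    robot.move_straight([x,y,z+.015],vel=.06); robot.move_straight([x,y,z+.075],vel=.25)
def place(x,y,yaw,op):
    above(x,y,.006+OFF+.075,yaw)
    s=robot.sense(); print("over",round(s["t"],1),"w",round(s["opening"]*85,1),s["gripper_force"],np.round(s["tcp_pos"],4),np.round(s["tcp_rot"],3))
    robot.move_straight([x,y,.006+OFF+.010],vel=.15)
    c=robot.move_straight([x,y,.006+OFF-.004],vel=.03,contact_N=3)
    s=robot.sense(); print("down",c,np.round(s["tcp_pos"],4),np.round(s["wrist_force"],1))
    robot.grip(op); robot.move_straight([x,y,.126],vel=.25); print("t",robot.sense()["t"])
E
python3 - <<'E'
from mv import *
above(.416,.198,.28,pi/2); print(robot.sense()["t"]); look("w1")
pick(.416,.198,.150,.62,.028,30)
E
```

```text
5.7
grip 7.3 w 26.8 29.628174304962158
```

View pics/w1.png

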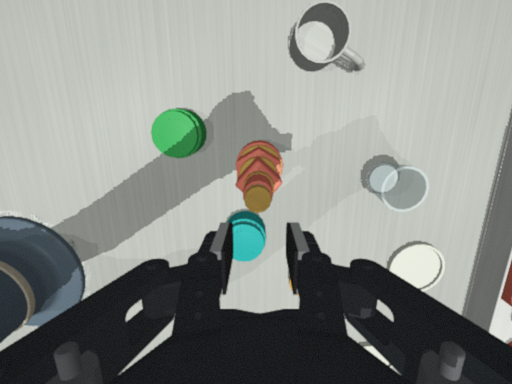

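The wrist view shows the stack at (258,190), clear of the fingers, with mug and glass well away. Small jar is gripped at 27 mm width.

Run:
```python
from mv import *
place(.442,-.227,pi/2,.6)
above(.416,.197,.23,pi/2); f=look("w2"); print(robot.sense()["t"])
P=cloud(f); 
near=np.hypot(P[...,0]-.416,P[...,1]-.197)<.05
for lo,hi in[(.145,.154),(.097,.105),(.048,.056)]:
    s=near&(P[...,2]>lo)&(P[...,2]<hi);Q=P[s];v,u=np.where(s); print(lo,len(Q),np.round(Q.mean(0)*1000,1),np.round(np.r_[Q.min(0),Q.max(0)]*1000),u.mean(),v.mean())
v,u=np.where(near&(P[...,2]>.04)); b=f["image"][v.min()-10:v.max()+10,u.min()-10:u.max()+10,::-1]; print(u.min(),v.min(),b.shape)
k=min(800/b.shape[1],600/b.shape[0]); cv2.imwrite("pics/w2c.png",cv2.resize(b,None,fx=k,fy=k,interpolation=cv2.INTER_CUBIC)); print(k)
```

```text
over 9.8 w 26.4 29.618507623672485 [ 0.4428 -0.2257  0.1013] [ 3.141 -0.     1.573]
down True [ 0.4427 -0.2273  0.0264] [-0.2  0.8  3.2]
t 11.6417
13.3
0.145 1069 [416.  195.8 149.9] [400. 179. 145. 432. 211. 152.] 258.35827876520113 200.87277829747427
0.097 233 [413.7 210.4 101.5] [391. 196.  97. 437. 219. 105.] 256.31330472103 172.06008583690988
0.048 200 [420.  219.1  51.9] [389. 190.  48. 446. 227.  56.] 262.16 156.16
40 149 (245, 447, 3)
1.7897091722595078
```

View pics/w2c.png

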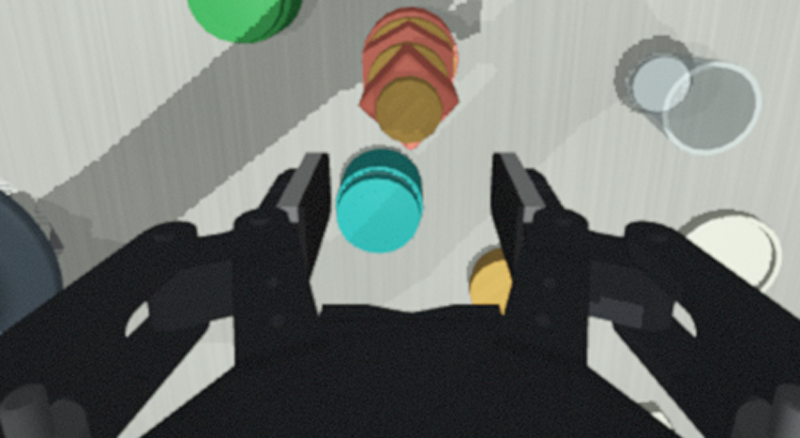

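View pics/w2.png

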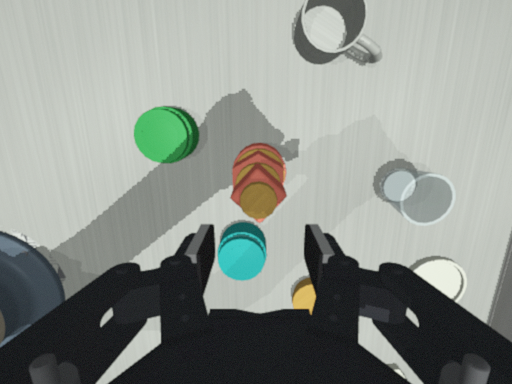

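Square jar's lid at (258,200), its corner facing image up; square and hex shoulders are visible. I'll fit their orientation from shoulder points.

Run:
```python
from vis import *
def fit(Q,c,half,n):  # orientation + centre of regular polygon: outermost shoulder points lie on/inside faces
    best=[]
    for d in range(0,360//n):
        A=np.radians(d+np.arange(n)*360/n); D=np.stack([np.cos(A),np.sin(A)],1)
        for dx in range(-5,6):
            for dy in range(-5,6):
                cc=c+np.array([dx,dy])
                r=((Q-cc)@D.T).max(1)/half   # 1 on the outline
                best.append((-(np.percentile(abs(r-1),100)),d,cc))
    return best
fr=[dict(np.load(x+".npz")) for x in("w2","w1","top0")]
for name,zs,half,n,c in(("square",.134,19,4,(416,196)),("hex",.088,27,6,(416,195))):
    allp=[]
    for f,w in zip(fr,"w1 w2 t".split()):
        P=cloud(f)*1000; s=(abs(P[...,2]-zs*1000)<3)&(np.hypot(P[...,0]-416,P[...,1]-196)<40)
        Q=P[s][:,:2]; print(name,w,len(Q)); allp.append(Q)
    Q=np.vstack(allp[:2]).astype(np.float32)
    h=cv2.convexHull(Q)[:,0]
    res=[]
    for d in range(0,360//n):
        A=np.radians(d+np.arange(n)*360/n); D=np.stack([np.cos(A),np.sin(A)],1)
        for dx in np.arange(-6,6.1,1):
            for dy in np.arange(-6,6.1,1):
                cc=np.array(c)+[dx,dy]; r=((Q-cc)@D.T).max(1)
                out=(r>half+.7).mean(); ins=np.hypot(*(Q-cc).T)
                hh=((h-cc)@D.T).max(1)
                res.append((out*20+np.mean(np.minimum(abs(hh-half),4)),d,*cc))
    res.sort(); print(np.round(res[:5],2)); print(cv2.minAreaRect(Q))
```

```text
square w1 618
square w2 395
square t 49
[[  0.44  47.   416.   195.  ]
 [  0.45  48.   416.   195.  ]
 [  0.52  46.   416.   195.  ]
 [  0.57  49.   416.   195.  ]
 [  0.63  45.   416.   195.  ]]
((415.78204345703125, 194.94570922851562), (38.19190979003906, 37.831607818603516), 47.414127349853516)
hex w1 422
hex w2 311
hex t 89
[[  0.42   0.   416.   196.  ]
 [  0.43  59.   416.   196.  ]
 [  0.48   1.   416.   196.  ]
 [  0.49   1.   415.   196.  ]
 [  0.49  58.   416.   196.  ]]
((414.3786315917969, 209.1357421875), (55.079864501953125, 34.54139709472656), 5.284108638763428)
```

Run:
```python
from mv import *
y=np.radians(137); above(.416,.1955,.20,y)
pick(.416,.1955,.100,.70,.038,35)
place(.496,-.352,np.radians(110.6),.70)
above(.416,.196,.20,pi/2); f=look("w3"); print(robot.sense()["t"])
P=cloud(f)*1000
near=np.hypot(P[...,0]-416,P[...,1]-196)<50
for z in(102,88,52):
    s=near&(abs(P[...,2]-z)<3);Q=P[s]; print(z,len(Q),np.round(Q.mean(0),1),np.round(np.r_[Q.min(0),Q.max(0)]))
s=near&(abs(P[...,2]-88)<3);Q=P[s][:,:2]
for d in range(0,60,3):
    A=np.radians(d+np.arange(6)*60);e=[np.percentile(Q@[np.cos(a),np.sin(a)],99) for a in A[:3]]; 
    print(d,np.round([np.percentile(Q@[np.cos(a),np.sin(a)],99)-np.percentile(Q@[np.cos(a),np.sin(a)],1) for a in A[:3]],1),end=";")
```

```text
grip 15.3 w 37.4 35.96308350563049
over 18.1 w 37.4 35.345115065574646 [ 0.4971 -0.3501  0.1016] [3.14  0.    1.933]
down True [ 0.4964 -0.3524  0.025 ] [-0.1 -0.5  2.5]
t 19.9833
22.0417
102 1993 [415.4 196.5 102. ] [392. 172.  99. 438. 219. 105.]
88 665 [415.6 206.2  87.9] [388. 165.  85. 442. 226.  90.]
52 223 [419.8 220.   51.9] [391. 197.  49. 447. 227.  55.]
0 [53.6 53.6 53.7];3 [54.2 54.  54.3];6 [55.  54.9 55.2];9 [55.8 55.8 55.8];12 [56.5 56.5 56.5];15 [57.1 57.2 57.4];18 [57.8 57.9 57.8];21 [58.3 58.4 58.1];24 [58.6 58.6 58.4];27 [58.7 58.7 58.6];30 [58.7 58.7 58.7];33 [58.6 58.6 58.6];36 [58.4 58.4 58.4];39 [58.3 58.2 58. ];42 [57.9 57.8 57.5];45 [57.3 57.3 56.7];48 [56.7 56.5 55.9];51 [56.  55.6 55.2];54 [55.3 54.8 54.3];57 [54.3 53.8 53.5];
```

View pics/w3.png

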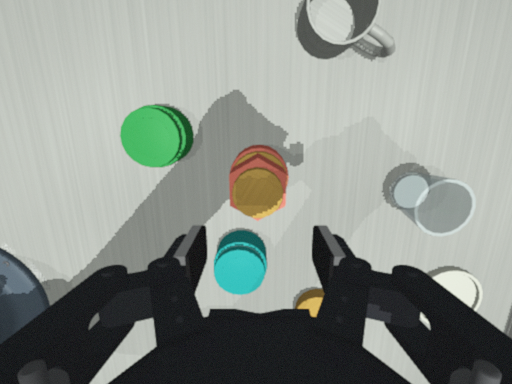

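Run:
```python
from mv import *
above(.4155,.196,.15,np.radians(89))
pick(.4155,.196,.052,.92,.054,45)
place(.633,-.187,np.radians(63),.88)
above(.416,.196,.16,pi/2); f=look("w4"); print(robot.sense()["t"])
P=cloud(f)*1000
near=np.hypot(P[...,0]-416,P[...,1]-196)<50
for z in(52,38):
    s=near&(abs(P[...,2]-z)<3);Q=P[s]; print(z,len(Q),np.round(Q.mean(0),1),np.round(np.r_[Q.min(0),Q.max(0)]))
    print(cv2.minEnclosingCircle(Q[:,:2].astype(np.float32)))
```

```text
grip 23.7 w 52.4 48.54234158992767
over 26.1 w 52.8 47.74744212627411 [ 0.6333 -0.184   0.1017] [ 3.142e+00 -2.000e-03  1.104e+00]
down True [ 0.6339 -0.1872  0.0272] [-1.  -0.2  3.9]
t 27.9917
29.6667
52 3233 [416.4 197.7  52.1] [386. 166.  49. 447. 227.  55.]
((416.38665771484375, 196.6640167236328), 30.921594619750977)
38 352 [416.9 218.7  37.7] [383. 190.  35. 450. 230.  40.]
((416.4797058105469, 196.85675048828125), 33.64211654663086)
```

View pics/w4.png

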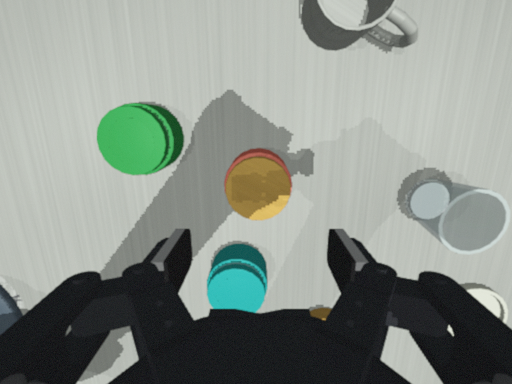

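Run:
```python
import mv; from mv import *
mv.OFF=.016
above(.4164,.1967,.11,np.radians(119)); 
pick(.4164,.1967,0,1.0,.068,60)
robot.move_straight([.4164,.1967,.17],vel=.25)
place(.685,.015,np.radians(95),1.0)
robot.move_straight([.685,.015,.25],vel=.25); above(.45,-.1,.35,pi/2); print(robot.sense()["t"])
for n in["scene","top"]:
    f=robot.grab_frame(n); np.savez(n+"9.npz",**f); cv2.imwrite(f"pics/{n}9.png",cv2.resize(f["image"][...,::-1],(800,600)))
```

```text
grip 31.4 w 66.2 65.4724395275116
over 34.0 w 66.0 67.17904686927795 [0.6841 0.0175 0.0975] [-3.142e+00 -2.000e-03  1.661e+00]
down True [0.6858 0.0152 0.0235] [ 0.5 -0.7  4.4]
t 35.8333
37.5667
```

View pics/scene9.png

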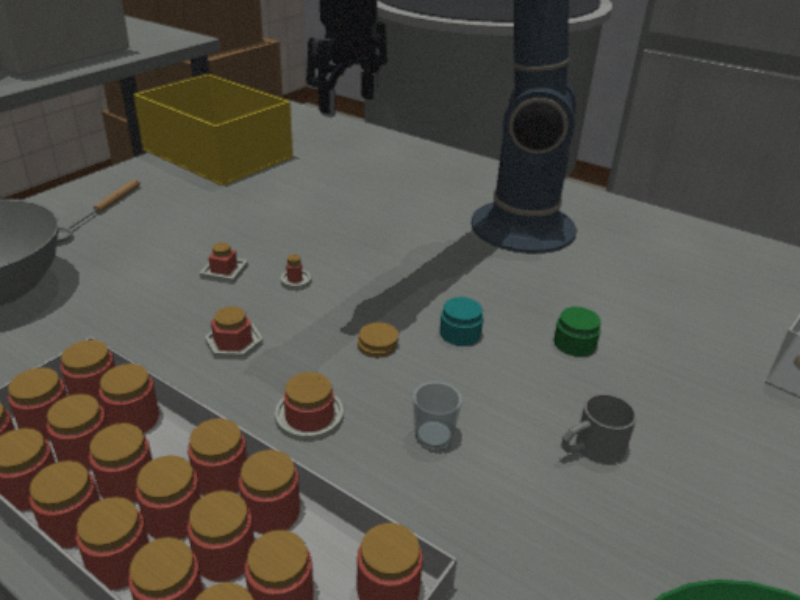

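View pics/top9.png

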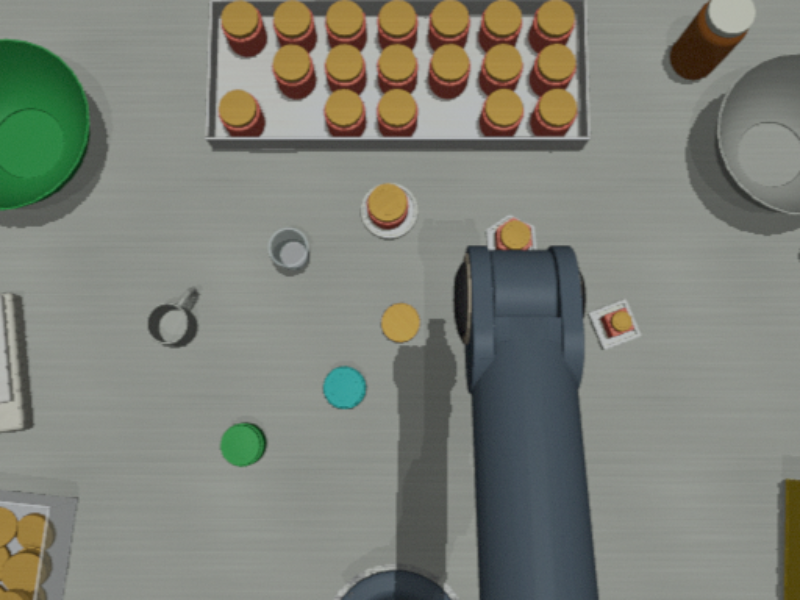

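All four jars stand in their nests: big (308,400), hex (232,328), square (222,260), small (294,270). Glass and mug haven't moved. A quick check of lid heights, then I hand in.

Run:
```python
from plant import robot
from vis import *
f=dict(np.load("scene9.npz"));P=cloud(f)*1000;ok=True
for n,x,y,h,r in(("small",442,-227,52,12),("square",496,-352,54,16),("hex",633,-187,56,23),("big",685,15,58,31)):
    s=(np.hypot(P[...,0]-x,P[...,1]-y)<50)&(P[...,2]>h-4);Q=P[s]
    c=cv2.minEnclosingCircle(Q[:,:2].astype(np.float32))
    print(n,len(Q),round(np.median(Q[:,2]),1),np.round(Q[:,2].std(),1),np.round([*c[0],c[1]],1)); ok&=abs(np.median(Q[:,2])-h)<2.5 and np.hypot(c[0][0]-x,c[0][1]-y)<7
print(ok)
if ok: print(robot.close_job())
```

```text
small 37 50.7 1.3 [ 445.5 -226.    13. ]
square 61 52.8 1.3 [ 494.5 -347.    17.9]
hex 190 55.3 1.3 [ 632.7 -184.3   24.9]
big 484 57.4 1.2 [686.3  17.3  31.5]
True
the job is handed in; nothing more can be done
None
```

All four jars are upright in their own nests, set down gently with the glass and mug left where they stood, and the job was handed in at about 38 s of the 102 s allowed.

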